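Clip the spirit level into the sprung holder

ROBOT

A 6-joint arm with a two-finger parallel gripper is mounted at the origin on a cart in front of the work surface, level with it; the furniture and walls round the work are solid. World frame = base frame: x ahead of the robot, y to its left, z up, the work surface at z = 0. Lengths are in m, angles in rad, forces in N, time in s.
With the tool pointing down it reaches from about 0.275 to 0.825 m from the base axis. Payload 5.2 kg.
Tool frame: the origin (TCP) lies at the very end of the fingers, on their centre line; the grasp point (between the pads) lies 19 mm behind it; z points along the fingers, y is the line along which they close (so a half turn about z gives the same grasp; the last joint's range is limited). The gripper opens to 93 mm and grips with 3 to 60 N. Pads are 15 mm wide; open, the fingers measure 128 mm over their backs; the gripper's body (75 mm by 188 mm) begins 65 mm behind the grasp point.
Start: joints at [1.06, 0.259, 1.535, -0, 1.348, -0.203], TCP at [0.167, 0.524, 0.219] pointing down, gripper open.
Joint ranges: [-3.14, 3.14], [-0.91, 2.08], [0.19, 2.58], [-1.22, 4.36], [0.22, 2.71], [-3.12, 3.12]. Speed limits (rad/s): [2.57, 2.57, 3.14, 3.14, 3.14, 3.14].

INTERFACE

Orientations are given as a rotation vector (axis times angle).
In Python, from plant import movep, move_straight, move_j, gripper_open, clamp, pause, solve_ik, get_image, get_calibration, Unreachable, job_done, search_frame, spot_point, read_time_s, read_q, read_joint_vel, read_tau, read_tool_pos, read_ee_rot, read_ft_force, read_wrist_torque, read_finger_gap, read_grip_force gives the robot as it stands. Calls block until the motion is done:
- movep(position, orientation): joint-space move of the TCP to a pose.
- move_straight(position, attitude=None, rate=0.15): straight line of the TCP; attitude=None keeps the orientation; rate is the mean speed in m/s.
- move_j(angles): joint-space move.
- gripper_open() and clamp(grip_force=None): open the fingers fully, or close them until they stop; grip_force is the grip in N (None keeps the last).
- pause(seconds).
- solve_ik(position, orientation): joint angles nearest the present ones, or None.
- get_image(name): name is "scene" or "top" or "wrist"; returns (picture, depth): 384x512x3 uint8, red, green, blue; 384x512 float32, m along the optical axis (not along the pixel's ray), 0 where there is no reading.
- get_calibration(name): a dict with "fx", "fy", "cx", "cy" (pixels), "k1" (the pictures are not rectified: a ray, as slopes to the right and down, at radius r is drawn at 1 + k1 r^2 times it, then the intrinsics apply), "world_from_camera" (4x4, takes a point from camera to world coordinates); the wrist camera has in their place "T_tool_cam" (4x4, takes a point from camera to tool coordinates, whose origin is the TCP and whose axes are the flange's). Camera axes: x right, y down, z forward; pixel columns grow to the right and rows downward; lengths in m; the calibration is good to about 2 mm. A picture is of the moment at which its call begins: read the wrist's pose just before it. get_calibration takes no time and is no camera call.
A pose or a line that the arm cannot do raises Unreachable and nothing moves.
- job_done(): hands the job in; it is judged then, once.
Trained networks look in the newest picture that a camera, given by its name, has taken for a name from the list of things; names that differ only in an ending like _2 or _b are one class to them, and where a whole thing is asked for, a point or a joint stands for the part that bears it (a point fixed in the world has none). Each returns a list of dicts, best first, with "confidence" (0 to 1); they miss things now and then, are a little off and sometimes report something else, mostly with a low value. They report only what shows in the picture. A call takes as long as a camera call.
- search_frame(target, camera): "at" ([x, y, z] in m, in the coordinates of the camera as it stood for that picture, good to about 4 mm: the middle of the surface that is visible of it).
- spot_point(target, camera): "at" ([x, y, z] in m, in the coordinates of the camera as it stood for that picture, good to about 4 mm: a listed point, or the origin of a listed thing).
Readings, each from a call of its own:
- read_time_s(): time.
- read_q(): joint angles.
- read_joint_vel(): joint speeds.
- read_tau(): joint torques, N m.
- read_tool_pos(): TCP position.
- read_ee_rot(): TCP orientation.
- read_ft_force(): force on the tool from outside, world axes, zero at the start.
- read_wrist_torque(): the same for the moment, N m.
- read_finger_gap(): opening from 0.0 (shut) to 1.0 (fully open).
- read_grip_force(): force on a finger pad.
Only numpy, scipy, OpenCV 4.12 (cv2) and the standard library are available. Lean on these libraries where they do the work, as an engineer would, in place of code of your own. Each camera call takes 0.05 s, during which the arm holds its last target. There are 200 camera calls.

TASK

Pick up the small spirit level and clip it into the sprung holder: with its long side draw the curved arm back, set the level down flat on the carriage behind the fixed edge, ease it home against that edge while you still hold it, and only then let go. The level ends upright and clamped, its middle opposite the arm's nose and its length along the edge. Where the carriage is clamped is not measured, so go by feel and force nothing; leave the other things where they are.

Things in the scene. Friction and masses are not known exactly. Their poses are not given: they have to be found in the camera images.
- level_mid (a point): Centre (half-way up the bar) of the small yellow spirit level, a bar 18 mm wide (its x), 100 mm long (its y), 20 mm high (its z; the vial on top stands 4 mm higher), about 0.1 kg, lying free on the bench. Held by the top 7 to 8 mm of the bar, the fingers stay clear above the holder's edge and arm.
- holder: Sprung holder fixed to the bench, origin on the bench; z up, x toward its fixed edge, y along the level's place. A dark base 140 x 190 x 8 mm carries a grey carriage 90 x 164 mm. The carriage is clamped up to 18 mm to -x or +x of its middle; this offset c is NOT measured (positive toward +x): find it by feel or look. On the carriage: a fixed edge (+x side) and a sprung curved arm (-x side).
- floor_mid (a point): Point of the base, 16 mm above the holder's origin, axes as the holder's, at the height of the carriage's top, where the level lies. From here (mm), fixed edge: steel bar, y -50 to +50, 14 wide, 5 high, inner face at x = c + 9. Arm's round nose: radius 6, at y = 0, 11 mm high, its face at rest at x = c + 1. Two rigid stop blocks, 10 high, at y = -32 and +30, face at x = c - 13.5, end the level's draw. Level seated: centre at x = c, y = 0, z = 10.
- clip_arm (a joint): Angle of the curved arm about its upright pivot (x = c - 30, y = +80 mm, screw 14 mm above the floor): 0 at rest, grows as the nose goes to -x. Nose drawn 10 mm (0.123 rad): the 18 mm level just fits; 12 to 13 mm (0.15): room; at 14.5 mm the level meets the stop blocks. Spring pushes to +x with 2.4 N at rest, 5 N at 10 mm, 6.2 N there; lowering the level past the nose rubs with a few N.
- weight_a: Plain steel 200 g weight, 29 mm across, 51 mm high, origin under its centre; a bystander.
- weight_b: Small steel weight, 22 mm across, 30 mm high, origin under its centre; a bystander.
- wrench: Combination spanner, 177 mm long (its y), 8 mm high, lying on the bench; a bystander.
- pen: Marker pen, 135 mm long (its y), 16 mm thick, lying on the bench; a bystander.

How it is judged:
By the outcome, as a careful person would: the job done as asked, in the order asked, and still so for the second after the job is handed in, with the robot touching nothing.
It also fails if it takes over 42 s, if anything falls off the work surface, if the arm or the gripper's body presses on something with over 40 N, if the wrist force passes 120 N, or if a joint passes its speed limit or range.

## Working session

There is one attempt and no reset: what is moved stays moved. The work goes in short steps, each a Python script; the robot and the scene stay as the last script left them, time stands still between calls to the robot, and variables do not carry over. Pictures are saved under pics/ and viewed, at most 10 in all, crops included, and the job is handed in when it is done.

```bash
mkdir -p pics; ls; cat > h.py <<'E'
import numpy as np, cv2
from scipy.spatial.transform import Rotation as R
from plant import *
def cam_T(name):
    c=get_calibration(name)
    if 'world_from_camera' in c: return np.array(c['world_from_camera'])
    T=np.eye(4);T[:3,:3]=R.from_rotvec(read_ee_rot()).as_matrix();T[:3,3]=read_tool_pos()
    return T@np.array(c['T_tool_cam'])
def w(T,p): return (T@np.r_[p,1])[:3]
def px(name,T,P):
    c=get_calibration(name);p=np.linalg.inv(T)@np.r_[P,1];s=p[:2]/p[2];s=s*(1+c['k1']*(s@s))
    return np.array([c['fx']*s[0]+c['cx'],c['fy']*s[1]+c['cy']])
def cloud(name,T,d):
    c=get_calibration(name);h,wd=d.shape
    v,u=np.mgrid[:h,:wd];x=(u-c['cx'])/c['fx'];y=(v-c['cy'])/c['fy'];a,b=x.copy(),y.copy()
    for _ in range(8):
        s=1+c['k1']*(a*a+b*b);a=x/s;b=y/s
    return np.stack([a*d,b*d,d],-1)@T[:3,:3].T+T[:3,3]
def shot(name,f):
    T=cam_T(name);im,d=get_image(name);cv2.imwrite('pics/'+f,im[:,:,::-1]);return T,im,d
E
cat > s1.py <<'E'
from h import *
T,im,d=shot('top','top1.png')
for n in ['level_mid','holder','floor_mid','weight_a','wrench','pen']:
    for f in (spot_point,search_frame):
        if n=='floor_mid' and f is search_frame: continue
        for r in f(n,'top')[:2]:
            P=w(T,r['at']);print(n,f.__name__,round(r['confidence'],2),P.round(4),px('top',T,P).round(0))
np.savez('top1.npz',T=T,d=d,im=im)
T2,_,_=shot('scene','scene1.png');print(T,read_tool_pos(),read_ee_rot(),read_time_s(),get_calibration('wrist'))
E
python3 s1.py
```

```text
pics
level_mid call 0.89 [0.5309 0.1108 0.0094] [240. 197.]
level_mid call 0.87 [0.5313 0.1107 0.0223] [239. 196.]
level_mid call 0.33 [0.7197 0.0161 0.0083] [278. 121.]
holder call 0.8 [ 0.5251 -0.1071  0.    ] [329. 200.]
holder call 0.51 [7.139e-01 2.740e-02 3.000e-04] [274. 124.]
holder call 0.62 [ 0.5092 -0.0916  0.0189] [324. 206.]
holder call 0.62 [0.5292 0.1109 0.0175] [239. 198.]
floor_mid call 0.85 [ 0.5205 -0.1119  0.0176] [333. 201.]
weight_a call 0.68 [0.6369 0.1305 0.0011] [232. 154.]
weight_a call 0.39 [0.6062 0.2075 0.004 ] [200. 167.]
weight_a call 0.71 [0.7198 0.0177 0.0068] [278. 121.]
weight_a call 0.44 [0.6343 0.1253 0.0503] [233. 151.]
wrench call 0.63 [0.7168 0.0274 0.0027] [274. 123.]
wrench call 0.7 [0.717  0.0157 0.0064] [279. 122.]
pen call 0.55 [ 0.3696  0.2366 -0.0007] [187. 264.]
pen call 0.63 [0.372  0.2344 0.0152] [187. 264.]
[[-5.15983695e-04 -9.94515247e-01  1.04590422e-01  4.51678454e-01]
 [-9.99998611e-01  6.78910064e-04  1.52216071e-03  6.50530315e-02]
 [-1.58481953e-03 -1.04589491e-01 -9.94514216e-01  9.10793795e-01]
 [ 0.00000000e+00  0.00000000e+00  0.00000000e+00  1.00000000e+00]] [0.16661132 0.52418155 0.21869392] [4.81572261e-01 3.10441985e+00 1.38103633e-04] 0.65 {'fx': 317.8194897368359, 'fy': 317.8194897368359, 'cx': 251.56090529990993, 'cy': 192.11363568782957, 'k1': -0.03241208230290504, 'T_tool_cam': array([[-9.39080218e-05, -9.60567142e-01, -2.78048119e-01,
         7.68868710e-02],
       [ 9.99999990e-01, -5.96390554e-05, -1.31706353e-04,
         1.23790024e-04],
       [ 1.09930268e-04, -2.78048129e-01,  9.60567138e-01,
        -1.65660638e-01],
       [ 0.00000000e+00,  0.00000000e+00,  0.00000000e+00,
         1.00000000e+00]])}
```

View pics/top1.png

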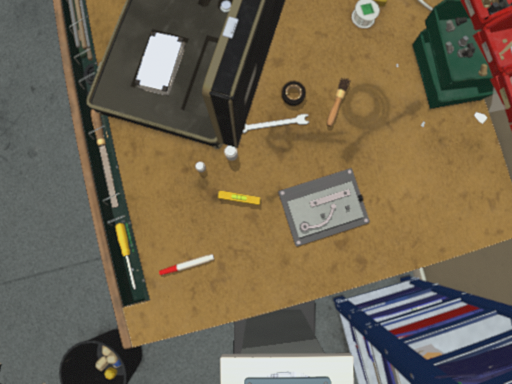

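```bash
cat > /dev/null; python3 - <<'E'
from h import *
z=np.load('top1.npz');P=cloud('top',z['T'],z['d']);im=z['im']
hsv=cv2.cvtColor(im,cv2.COLOR_RGB2HSV)
def rect(m,name):
    Q=P[m];r=cv2.minAreaRect(Q[:,:2].astype(np.float32)*1000);print(name,len(Q),r,Q[:,2].mean(),np.percentile(Q[:,2],[5,50,95]))
near=(abs(P[...,0]-.53)<.09)&(abs(P[...,1]-.11)<.09)
rect(near&(P[...,2]>.012)&(P[...,2]<.03),'level')
nh=(abs(P[...,0]-.52)<.14)&(abs(P[...,1]+.11)<.14)
rect(nh&(P[...,2]>.004)&(P[...,2]<.05),'holder')
rect(nh&(P[...,2]>.0125)&(P[...,2]<.05),'carriage')
E
```

```text
level 339 ((547.4580078125, 140.46514892578125), (165.53721618652344, 51.31766128540039), 59.19207763671875) 0.02109927574934204 [0.01710713 0.02100368 0.02519484]
holder 4775 ((519.2095336914062, -109.70968627929688), (276.9328918457031, 277.257080078125), 0.375711590051651) 0.013712590789355656 [0.00532562 0.01490007 0.02329176]
carriage 2636 ((506.58612060546875, -93.74787902832031), (134.14291381835938, 188.3688201904297), 13.097583770751953) 0.018085249372434584 [0.01428386 0.01725365 0.02581453]
```

The top view shows the yellow level at (239,198), the holder at (325,206) with its edge on the upper (+x) side and the arm's pivot at lower left, the weights at (200,167) and (231,153), the spanner at (278,122) and the pen at (187,264). Next I take close looks with the wrist camera.

```bash
cat >> h.py <<'E'
def rot(a,s=1):
    y=s*np.array([np.cos(a),np.sin(a),0]);z=np.array([0,0,-1.]);x=np.cross(y,z)
    return R.from_matrix(np.stack([x,y,z],1)).as_rotvec()
E
python3 - <<'E'
from h import *
a=np.radians(-9)
for s in(1,-1):
  print(s,[np.round(q,2) if (q:=solve_ik(p,rot(b,s))) is not None else None for p,b in(((.531,.111,.16),a),((.52,-.11,.16),np.radians(14)))])
c=[s for s in(1,-1) if solve_ik((.531,.111,.16),rot(a,s)) is not None and solve_ik((.52,-.11,.16),rot(.24,s)) is not None]
s=min(c,key=lambda s:abs(solve_ik((.531,.111,.16),rot(a,s))[5])+abs(solve_ik((.52,-.11,.16),rot(.24,s))[5]))
for n,p,b in(('hold',(.52,-.11,.2),.24),('lev',(.531,.111,.16),a)):
    movep(p,rot(b,s));pause(.3)
    T,im,d=shot('wrist',n+'.png');np.savez(n+'.npz',T=T,d=d,im=im)
    for t in ['level_mid','holder','floor_mid']:
        for r in spot_point(t,'wrist')[:1]:
            P=w(T,r['at']);print(n,t,round(r['confidence'],2),P.round(4),px('wrist',T,P).round(0))
print(s,read_time_s(),read_ft_force())
E
```

```text
1 [array([0.  , 0.29, 1.64, 0.  , 1.21, 0.16]), array([-0.42,  0.27,  1.67, -0.  ,  1.2 , -0.66])]
-1 [array([ 0.  ,  0.29,  1.64,  0.  ,  1.21, -2.98]), array([-0.42,  0.27,  1.67, -0.  ,  1.2 ,  2.48])]
hold holder 0.95 [ 0.5197 -0.1054  0.0013] [252. 165.]
hold floor_mid 0.97 [ 0.5181 -0.1109  0.0181] [249. 173.]
lev level_mid 0.6 [0.5299 0.1135 0.0104] [249. 176.]
lev holder 0.85 [ 5.182e-01 -1.082e-01 -5.000e-04] [268. 346.]
lev floor_mid 0.93 [ 0.5166 -0.1101  0.0188] [268. 359.]
1 5.1167 [-0.88124448 -0.05150644 -0.33729596]
```

View pics/hold.png

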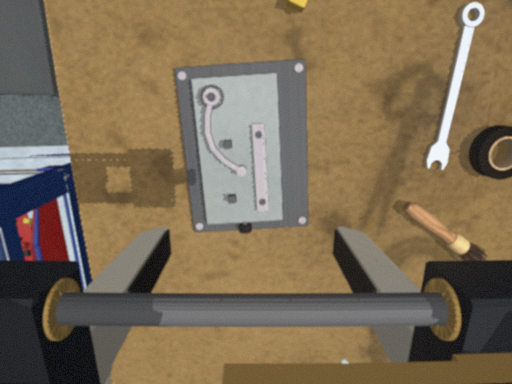

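View pics/lev.png

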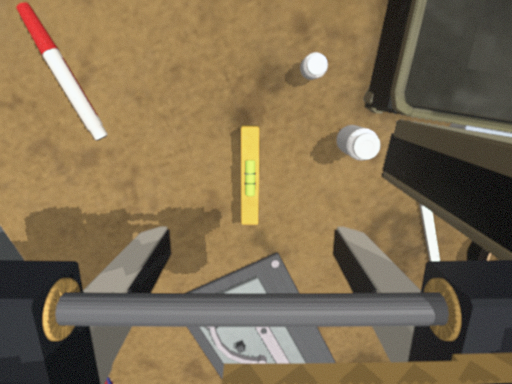

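```bash
python3 - <<'E'
from h import *
def rect(Q,n):
    r=cv2.minAreaRect(Q[:,:2].astype(np.float32)*1000);print(n,len(Q),[np.round(v,1) for v in r],np.percentile(Q[:,2],[5,50,95]).round(4))
z=np.load('lev.npz');P=cloud('wrist',z['T'],z['d']);hsv=cv2.cvtColor(z['im'],cv2.COLOR_RGB2HSV)
nl=np.hypot(P[...,0]-.53,P[...,1]-.112)<.065
rect(P[nl&(P[...,2]>.014)],'level')
rect(P[nl&(P[...,2]>.006)],'level6')
z=np.load('hold.npz');P=cloud('wrist',z['T'],z['d'])
print('bench z',np.median(P[...,2][(P[...,2]<.004)]))
nh=np.hypot(P[...,0]-.519,P[...,1]+.109)<.135
rect(P[nh&(P[...,2]>.004)&(P[...,2]<.04)],'base')
rect(P[nh&(P[...,2]>.013)&(P[...,2]<.04)],'carr')
np.set_printoptions(linewidth=200)
H=P[nh];print(np.histogram(H[:,2],bins=np.arange(-.004,.036,.002)))
E
```

```text
level 45857 [array([533.5, 125.8]), array([108.6, 103.3]), np.float64(30.6)] [0.1696 0.2608 0.2736]
level6 45874 [array([533.5, 125.8]), array([108.6, 103.3]), np.float64(30.6)] [0.1691 0.2608 0.2736]
bench z -0.00041515522877011435
base 20632 [array([508.4, -90.7]), array([141., 191.]), np.float64(17.5)] [0.0067 0.015  0.0228]
carr 12043 [array([504. , -98.9]), array([ 90.3, 177.4]), np.float64(17.4)] [0.0145 0.0159 0.0256]
(array([  187, 11978,  8037,    25,   200,  5576,  2776,    30,   143,  6426,  3200,   280,   905,   118,   518,   396,    51,    13,     0]), array([-0.004, -0.002,  0.   ,  0.002,  0.004,  0.006,  0.008,  0.01 ,  0.012,  0.014,  0.016,  0.018,  0.02 ,  0.022,  0.024,  0.026,  0.028,  0.03 ,  0.032,  0.034]))
```

The holder picture shows the arm's pivot at (211,97), its nose at (241,171), the edge bar from (258,124) to (263,210) and the stop blocks at (227,143) and (231,198). The level picture shows the bar from (250,127) to (250,224), so it lies nearly along the tool's x. The holder's origin is opposite the nose rather than at the base's centre, so I will measure the edge bar directly.

```bash
python3 - <<'E'
from h import *
def rect(Q,n):
    r=cv2.minAreaRect(Q[:,:2].astype(np.float32)*1000);print(n,len(Q),[np.round(v,1) for v in r],np.percentile(Q[:,2],[5,50,95]).round(4));return r
z=np.load('lev.npz');P=cloud('wrist',z['T'],z['d'])
nl=np.hypot(P[...,0]-.53,P[...,1]-.112)<.07
for lo in(.008,.013): rect(P[nl&(P[...,2]>lo)&(P[...,2]<.03)],'level')
z=np.load('hold.npz');P=cloud('wrist',z['T'],z['d'])
v,u=np.mgrid[:384,:512]
m=(u>248)&(u<274)&(v>118)&(v<216)&(P[...,2]>.0185)&(P[...,2]<.025)
r=rect(P[m],'edge')
Q=P[m][:,:2];th=[]
c=Q.mean(0);_,_,V=np.linalg.svd(Q-c,full_matrices=False);yd=V[0]*np.sign(V[0][1]);yaw=np.arctan2(-yd[0],yd[1]);print('yaw',np.degrees(yaw))
yaw=np.radians(17.45);X=np.array([np.cos(yaw),np.sin(yaw)]);Y=np.array([-X[1],X[0]])
e=Q@X*1000;f=Q@Y*1000;print('edge x',np.percentile(e,[0,2,5,50,95,98,100]).round(1),'y',np.percentile(f,[0,1,50,99,100]).round(1))
# base extents, nose, pivot
def ext(m,n):
    q=P[m][:,:2]*1000;print(n,np.percentile(q@X,[0,1,99,100]).round(1),np.percentile(q@Y,[0,1,99,100]).round(1))
nh=(u>170)&(u<315)&(v>55)&(v<235)
ext(nh&(P[...,2]>.004)&(P[...,2]<.04),'base')
ext(nh&(P[...,2]>.0125)&(P[...,2]<.018),'carr')
ext((u>228)&(u<252)&(v>160)&(v<180)&(P[...,2]>.0235)&(P[...,2]<.031),'nose')
ext((u>196)&(u<226)&(v>84)&(v<112)&(P[...,2]>.0225)&(P[...,2]<.034),'pivot')
for n in((.5181,-.1109),): print(np.array(n)@X,np.array(n)@Y)
E
```

```text
level 1787 [array([530.7, 113.8]), array([99.6, 17.6]), np.float64(80.6)] [0.0184 0.0199 0.0235]
level 1775 [array([530.7, 113.8]), array([99.6, 17.6]), np.float64(80.6)] [0.0185 0.0199 0.0235]
edge 1108 [array([ 528.6, -103.4]), array([14. , 99.7]), np.float64(17.4)] [0.0194 0.0207 0.0219]
yaw 17.451153181023017
edge x [466.3 466.5 467.  473.3 479.5 480.  480.3] y [-307.  -305.8 -254.4 -208.3 -207.3]
base [387.3 389.7 526.4 528.3] [-334.5 -331.4 -145.5 -143.5]
carr [406.  407.1 495.4 496.4] [-334.2 -320.5 -158.1 -156.7]
nose [439.6 439.8 457.8 457.9] [-262.9 -262.4 -246.3 -245.3]
pivot [415.5 415.8 438.5 439.4] [-191.3 -191.1 -165.6 -165.3]
0.4610005602163481 -0.26116068517334917
```

Everything agrees: the seated centre is at X=457.3, Y=-257.1 mm along the holder's axes (yaw 17.45°), and both the nose and the pivot give the same c. Now I grasp the level.

```bash
cat >> h.py <<'E'
yaw=np.radians(17.45);X=np.array([np.cos(yaw),np.sin(yaw)]);Y=np.array([-X[1],X[0]])
S=np.array([.4573,-.2571])
def hp(dx,dy,z): return [*((S[0]+dx)*X+(S[1]+dy)*Y),z]
def st(n=''):
    pause(.1);F=np.array(read_ft_force());p=np.array(read_tool_pos())
    print(n,'rel mm',((p[:2]@np.array([X,Y]).T-S)*1000).round(2),'z',round(p[2]*1000,2),'F xyz',(F[:2]@X).round(2),(F[:2]@Y).round(2),F[2].round(2),'t',round(read_time_s(),2));return F[:2]@X,F[2]
E
python3 - <<'E'
from h import *
a=np.radians(-9.4)
movep([.5307,.1138,.06],rot(a)); move_straight([.5307,.1138,.0125],rate=.08)
clamp(30);pause(.2);print('gap mm',read_finger_gap()*93,read_grip_force());st('gripped')
move_straight([.5307,.1138,.08],rate=.12);st('up')
movep(hp(.014,0,.08),rot(yaw));pause(.3);st('over')
T,im,d=shot('wrist','over.png');np.savez('over.npz',T=T,d=d,im=im)
E
```

```text
gap mm 17.17459608574501 29.9999937415123
gripped rel mm [ 83.04 206.57] z 12.48 F xyz -0.66 -0.31 -0.22 t 7.8
up rel mm [ 82.29 206.76] z 78.98 F xyz -0.39 -0.02 -1.33 t 8.62
over rel mm [14.35  0.67] z 80.03 F xyz -0.73 -0.3 -0.34 t 9.89
```

View pics/over.png

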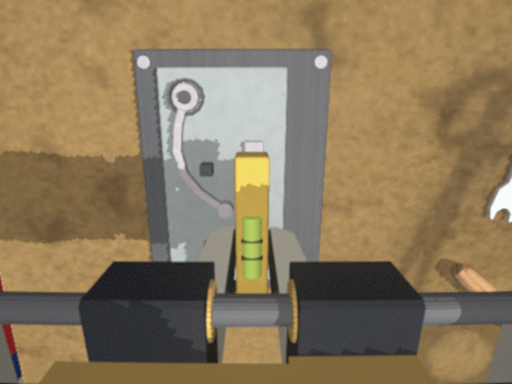

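The level hangs straight in the fingers, its far end at (252,153), with the nose just left of it at (225,210). I check its offset in the hand from the depth image, then descend and draw in small steps.

```bash
python3 - <<'E'
from h import *
z=np.load('over.npz');P=cloud('wrist',z['T'],z['d']);v,u=np.mgrid[:384,:512]
q=P[(u>225)&(u<280)&(v>140)&(v<225)&(P[...,2]>.08)&(P[...,2]<.095)]
print('level top z',np.median(q[:,2]),'x',np.percentile(q[:,:2]@X-S[0],[1,99]),'yend',np.percentile(q[:,:2]@Y-S[1],[99,100]))
F=[]
for _ in range(5): F.append(np.array(read_ft_force())); pause(.03)
F0=np.mean(F,0);print('tare',F0[:2]@X,F0[2])
move_straight(hp(.014,0,.050),rate=.1);move_straight(hp(.014,0,.035),rate=.04);st('low')
for dx in(11,9,7,5,3,1):
    move_straight(hp(dx/1000,0,.035),rate=.03);fx,fz=st(dx)
    if abs(fx-F0[:2]@X)>7 or abs(fz-F0[2])>6: print('STOP');break
E
```

```text
level top z 0.0871725314230368 x [0.00589005 0.02344921] yend [0.0503343  0.05056388]
tare -0.14594956996638395 -1.337073535371348
low rel mm [14.12 -0.1 ] z 35.14 F xyz 0.86 -0.54 -1.03 t 11.18
11 rel mm [11.   -0.08] z 35.12 F xyz -0.51 -0.74 -1.01 t 11.53
9 rel mm [ 9.45 -0.23] z 35.2 F xyz 1.78 -0.22 -0.69 t 11.88
7 rel mm [ 7.59 -0.64] z 35.27 F xyz 4.09 -2.61 -1.41 t 12.23
5 rel mm [ 5.73 -0.73] z 35.4 F xyz 5.36 -2.37 -1.19 t 12.58
3 rel mm [ 3.97 -0.94] z 35.51 F xyz 5.14 -3.3 -1.28 t 12.93
1 rel mm [ 2.27 -1.22] z 35.66 F xyz 5.53 -2.73 -1.49 t 13.28
```

Contact was felt at dx≈9.5 mm, as expected, and the arm yields about 1 mm under the spring. I continue on measured position to a draw of about 12.5 mm, then lower.

```bash
python3 - <<'E'
from h import *
def at(c): p=np.array(read_tool_pos());return (p[:2]@np.array([X,Y]).T-S)*1000
cx,cy=1.,0.
for tx in(0,-1.5,-2.5,-2.5):
    pause(.05);e=at(0);cx+=np.clip(tx-e[0],-3,3);cy+=np.clip(-e[1],-1.5,1.5)
    move_straight(hp(cx/1000,cy/1000,.0345),rate=.03);fx,fz=st(f'cmd {cx:.1f},{cy:.1f}')
    if fx>9: print('STOP');break
np.save('cmd.npy',[cx,cy])
T,im,d=shot('wrist','drawn.png');np.savez('drawn.npz',T=T,d=d,im=im)
E
```

```text
cmd -1.3,1.2 rel mm [ 0.15 -0.01] z 35.21 F xyz 5.06 -3.37 -1.48 t 13.68
cmd -3.0,1.2 rel mm [-1.23 -0.3 ] z 35.28 F xyz 6.84 -3.26 -1.57 t 14.08
cmd -4.2,1.5 rel mm [-2.27 -0.27] z 35.41 F xyz 6.41 -4.12 -1.75 t 14.48
cmd -4.4,1.8 rel mm [-2.36 -0.09] z 35.5 F xyz 6.14 -4.13 -0.56 t 14.88
```

View pics/drawn.png

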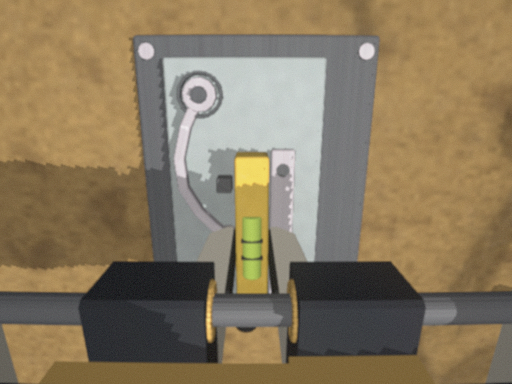

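The level sits between the stop block (225,184) and the edge (273), with a small gap on the edge side, and the arm is drawn. Now I lower it with force checks.

```bash
python3 - <<'E'
from h import *
cx,cy=np.load('cmd.npy')
for z in(33,31,29.5,28.5,27.8,27.2,26.6):
    move_straight(hp(cx/1000,cy/1000,z/1000),rate=.03);fx,fz=st(f'cmd z{z}')
    e=read_tool_pos(); cx+=np.clip(-2.5-(np.array(e[:2])@X-S[0])*1000,-.4,.4)
    if fz>7 : print('contact');break
np.save('cmd.npy',[cx,cy,z])
E
```

```text
cmd z33 rel mm [-2.5   0.14] z 33.9 F xyz 5.92 -3.94 -0.84 t 15.28
cmd z31 rel mm [-2.6   0.34] z 31.84 F xyz 6.13 -3.25 -1.14 t 15.63
cmd z29.5 rel mm [-2.55  0.49] z 30.41 F xyz 6.46 -3.13 -0.28 t 15.98
cmd z28.5 rel mm [-2.47  0.56] z 29.5 F xyz 6.19 -2.02 1.44 t 16.33
cmd z27.8 rel mm [-2.51  0.65] z 28.82 F xyz 5.74 -2.69 1.45 t 16.68
cmd z27.2 rel mm [-2.43  0.55] z 28.49 F xyz 5.99 -2.21 3.08 t 17.03
cmd z26.6 rel mm [-2.41  0.54] z 28.43 F xyz 4.09 -0.77 6.97 t 17.38
```

It is on the floor: z stalls at 28.4 mm and the upward force rises. Now I ease it home to the edge.

```bash
python3 - <<'E'
from h import *
cx,cy,z=np.load('cmd.npy')
z=27.1; cy-=.5
for k in range(12):
    cx+=.6; cy-=.1
    move_straight(hp(cx/1000,cy/1000,z/1000),rate=.03);fx,fz=st(f'cmd {cx:.1f} {cy:.1f}')
    if fx<-3 : print('edge');break
np.save('cmd.npy',[cx,cy,z])
E
```

```text
cmd -3.9 1.2 rel mm [-2.33  0.52] z 28.43 F xyz 4.72 0.88 6.17 t 17.73
cmd -3.3 1.1 rel mm [-2.26  0.51] z 28.43 F xyz 3.32 0.07 7.66 t 18.08
cmd -2.7 1.0 rel mm [-2.27  0.53] z 28.41 F xyz 0.19 0.26 9.78 t 18.43
cmd -2.1 0.9 rel mm [-2.24  0.55] z 28.39 F xyz -1.45 -1.22 11.27 t 18.78
cmd -1.5 0.8 rel mm [-1.94  0.57] z 28.4 F xyz -0.7 0.32 10.79 t 19.13
cmd -0.9 0.7 rel mm [-1.63  0.6 ] z 28.4 F xyz -2.27 -0.65 12.83 t 19.48
cmd -0.3 0.6 rel mm [-1.34  0.67] z 28.39 F xyz -3.44 -0.68 14.1 t 19.83
edge
```

That was floor friction from too much down-force, not the edge. I relieve the down-force and continue.

```bash
python3 - <<'E'
from h import *
cx,cy,z=np.load('cmd.npy')
for k in range(14):
    F=np.array(read_ft_force())[2]; z=min(z+np.clip((F-2.5)*.12,-.2,1.0),29.2)
    if k: cx+=.4
    move_straight(hp(cx/1000,cy/1000,z/1000),rate=.03);fx,fz=st(f'cmd {cx:.1f} {z:.2f}')
    if fx<-4 and k>2: print('edge');break
np.save('cmd.npy',[cx,cy,z])
T,im,d=shot('wrist','home.png');np.savez('home.npz',T=T,d=d,im=im)
E
```

```text
cmd -0.3 28.10 rel mm [-0.32  0.96] z 28.43 F xyz 1.87 2.16 6.83 t 20.18
cmd 0.1 28.62 rel mm [-0.33  0.98] z 28.49 F xyz 1.23 1.28 4.7 t 20.53
cmd 0.5 28.88 rel mm [-0.26  0.99] z 28.5 F xyz -2.58 0.06 2.39 t 20.88
cmd 0.9 28.87 rel mm [-0.21  1.  ] z 28.52 F xyz -5.55 0.11 2.28 t 21.23
edge
```

View pics/home.png

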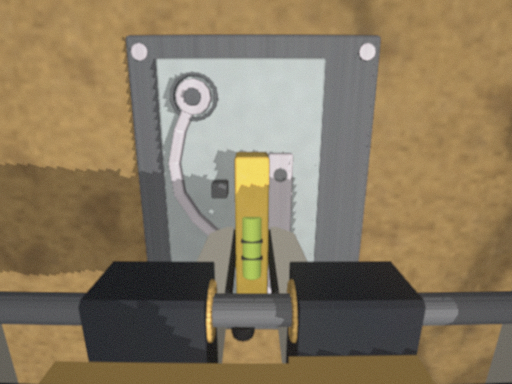

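The level is home: x has stalled at -0.2 mm with the force reversed, and the picture shows its face flush on the edge at (269,155). I relax the push, let go, rise and check.

```bash
python3 - <<'E'
from h import *
cx,cy,z=np.load('cmd.npy')
move_straight(hp((cx-.4)/1000,(cy-.8)/1000,z/1000),rate=.03);st('relaxed')
gripper_open();pause(.2);st('open')
p=np.array(read_tool_pos());move_straight([p[0],p[1],.1],rate=.08);
movep(hp(0,0,.2),rot(yaw));pause(.4);st('up')
T,im,d=shot('wrist','fin.png')
P=cloud('wrist',T,d);hsv=cv2.cvtColor(im,cv2.COLOR_RGB2HSV)
m=(hsv[...,0]>22)&(hsv[...,0]<45)&(hsv[...,1]>150)&(P[...,2]>.028)&(P[...,2]<.045)
q=P[m];x=(q[:,:2]@X-S[0])*1000;y=(q[:,:2]@Y-S[1])*1000
print(len(q),np.percentile(x,[1,99]),np.percentile(y,[1,99]),np.percentile(q[:,2],[2,50,98]),cv2.minAreaRect(np.stack([x,y],1).astype(np.float32)))
cv2.imwrite('pics/finc.png',cv2.resize(im[50:240,160:340,::-1],None,fx=3,fy=3))
E
```

```text
relaxed rel mm [-0.28  0.93] z 28.46 F xyz -2.97 2.83 3.49 t 21.63
open rel mm [ 0.54 -0.21] z 28.87 F xyz 0.3 -0.66 -0.56 t 23.19
up rel mm [-0.11  0.1 ] z 199.53 F xyz -0.21 -0.01 -0.42 t 25.22
521 [-6.76010869  7.29717797] [-46.51698942  49.09826916] [0.03431322 0.03578998 0.03727475] ((0.4891815185546875, 1.0275459289550781), (96.35462188720703, 14.551502227783203), 89.63587188720703)
```

View pics/finc.png

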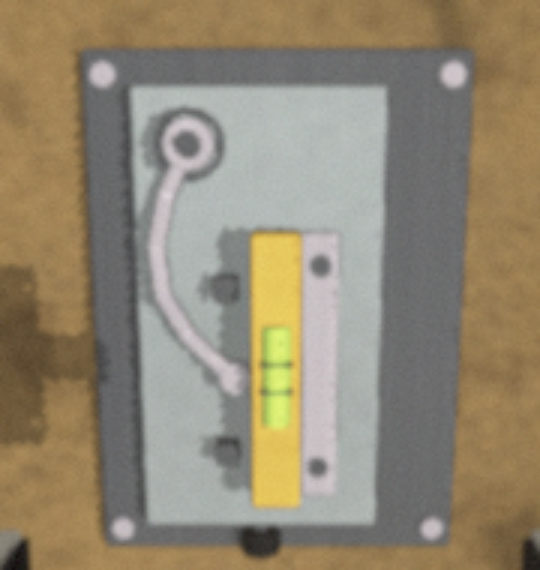

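The level is flush along the edge with the nose on its middle. Its top is at 36 mm and its yaw is within 0.4°.

```bash
python3 -c "
from plant import *
print(job_done())"
```

```text
the job is handed in; nothing more can be done
None
```

The level is clipped in the holder: flat on the carriage, flush along the fixed edge, its middle about 1 mm from the arm's nose; it was held until home, then released, and handed in after about 25 s of robot time.

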